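# Sweep a returned chestpiece down the chute

## Robot

A 6-joint arm with a two-finger parallel gripper is mounted at the origin on the work surface. World frame = base frame: x ahead of the robot, y to its left, z up, the work surface at z = 0. Lengths are in m, angles in rad, forces in N, time in s.
With the tool pointing down it reaches from about 0.35 to 0.85 m from the base axis. Payload 8.1 kg.
Tool frame: the origin (TCP) lies at the very end of the fingers, on their centre line; the grasp point (between the pads) lies 19 mm behind it (grasp_offset is the distance from the TCP to the grasp point, in m); z points along the fingers, y is the direction in which the jaws open and shut (so a half turn about z gives the same grasp; the last joint's range is limited). The gripper opens to 93 mm and grips with 3 to 60 N. Pads are 15 mm wide; open, the fingers measure 128 mm over their backs; the gripper's body (75 mm by 188 mm) begins 65 mm behind the grasp point.
Start: joints at [1.179, 0.13, 1.488, -0, 1.523, -0.085], TCP at [0.181, 0.572, 0.219] pointing down, gripper open.
Joint ranges: [-2.96, 2.96], [-0.89, 2.26], [0.02, 2.5], [-1.34, 4.48], [0, 2.73], [-2.66, 2.66]. Speed limits (rad/s): [2.39, 2.39, 2.79, 3.14, 3.14, 3.14].

## Interface

Orientations are given as a rotation vector (axis times angle).
In Python, from plant import read_state, read_camera, close_job, search_frame, masks_of, grasp_offset gives the robot as it stands.
- The arm moves only by the tool drive_tool, never from a script. Its argument "plan" is a list of rows, each an object with "claw": the closure, from 0 (fully open) to 1 (shut); "linear": the shift along the tool's x, y, z in cm, a list of three; "angular": the turn, a rotation vector about the tool's x, y, z in degrees, a list of three. In form: [{"claw": claw, "linear": [tx, ty, tz], "angular": [ax, ay, az]}, ...]. A call has 1 to 12 rows; each row shifts and turns the commanded pose from where the row before left it, along the tool's axes as they then stand; what a row does not reach is not made up. A row lasts 1/8 s, in which the tool goes at most 62.5 mm and 10.7 degrees, less where a joint would pass 70% of its speed; a pose out of reach is approached as far as the arm can. A call is refused whole if a number of a shift passes 6.25 or a number of a turn 10.7, either way. A call with a gripper value outside its range is refused whole. The fingers move at their own pace and stop on an object; "newtons" is the grip in N (left out, the last holds). Time passes only in rows, so rows that do not move let the fingers close. It gives the time, the measured TCP pose, the force and the opening at its end, in the units of the state.
- read_state(): the state, without advancing time (a new reading comes with each control period).
- read_camera(name): name is "scene" or "top" or "wrist"; returns a dict with "pixels" (400x640x3 uint8, red, green, blue), "K" (3x3 intrinsics, pixels), "xyz" and "attitude" of the camera in the world. Camera axes: x right, y up, looking along -z (the intrinsics and any distortion apply to the point x, -y, -z); pixel columns grow to the right and rows downward; lengths in m; the calibration is good to about 2 mm. A picture is of the moment at which its call begins. There is no depth.
- close_job(): hands the job in, once; it reports no verdict.
Trained networks look in a picture, given as the dict that the camera call returned (one of the last four; its "shot" number tells which), for a name from the list of things; names that differ only in an ending like _2 or _b are one class to them, and where a whole thing is asked for, a point or a joint stands for the part that bears it (a point fixed in the world has none). Each returns a list of dicts, best first, with "p" (0 to 1); they miss things now and then, are a little off and sometimes report something else, mostly with a low value. They report only what shows in the picture. A call takes as long as a camera call.
- search_frame(picture, label): "at" ([x, y, z] in m, in world coordinates, good to about 4 mm: the middle of the surface that is visible of it).
- masks_of(picture, label): "mask" (400x640 bool, what is visible of it).
The state is a dict: "t": time; "q": joint angles; "dq": joint speeds; "joint_torque": joint torques, N m; "tool_pos": TCP position; "orientation": TCP orientation; "force": force on the tool from outside, world axes, zero at the start; "wrist_torque": the same for the moment, N m; "opening": finger opening in m.
Only numpy, scipy, OpenCV 4.12 (cv2) and the standard library are available. Lean on these libraries where they do the work, as an engineer would, in place of code of your own. Each camera call takes 0.05 s, during which the arm holds its last target.

## Task

Gently push the blue-ended swing arm round with a fingertip so that it sweeps the grey chestpiece over the lip and down the chute into the white lower tray, then push the arm back until its end is parked over the green patch. Nothing is to be gripped or lifted: do not touch the chestpiece with the hand, never squeeze the arm, and leave the things standing around undisturbed.

Things in the scene. Friction and masses are not known exactly. Their poses are not given: they have to be found in the camera images.
- unit: fixed galvanised return unit; origin on the counter directly under the swing arm's pivot, z up. In its frame the flat deck is 120 mm high and covers x -220..50, y -60..290 mm. A guard 20 mm high stands on the deck along x = -209, y -60..150; the arm passes inside it. Three bystanders stand on the deck at about y 180..285.
- lip (a point): middle of the chute's top edge, on the deck's -y edge (unit y = -60 mm, 120 mm high). The chute is 182 mm wide (unit x -208..-26) and slopes down 40 degrees towards -y into the tray
- pivot (a point): the swing arm's vertical pivot axis at deck height (120 mm above the counter); a fixed post of radius 8 mm stands in it, 75 mm above the deck
- sweep (a joint): swing arm angle, rad, 0..1.75 (hard stops); grows anticlockwise from above. In the unit's frame the arm points along (-cos a, sin a), a = 0.85 - value: 0 is parked, far from the chute; 0.85 is along -x; more is over the chute. The green patch lies under its end at 0..0.33. 1.55 carries the chestpiece well over the lip. Light friction (0.7 N at the tab); stays where left.
- sweep_tab (a point): middle of the top edge of the blue upright tab at the end of the swing arm, 175 mm from the pivot and 84 mm above the deck. The tab is 44 mm long along the arm, 10 mm thick, and reaches from 6 to 84 mm above the deck; push it on its flat faces. The rest of the arm is a steel blade 8 mm thick, 5 to 35 mm above the deck.
- chestpiece_mid (a point): middle of the loose grey and steel stethoscope chestpiece: a disc 46 mm across with a smaller bell on top, 25 mm high in all, with a steel stem reaching 30 mm from the axis; this point is on the axis 12 mm above its underside. It starts lying on the deck between the arm and the lip.
- tray (a point): centre of the white lower tray's floor, 6 mm above the counter; inside 205 mm (x) by 167 mm (y), walls 45 mm high; axes as the unit's
- case: loose orange plastic ear tip case, 60 x 40 x 24 mm, on the deck; origin under its centre; leave alone
- cover: loose steel bell cover, 42 mm across, 14 mm high, on the deck; origin under its centre; leave alone
- bell: loose brass desk bell on a black foot, 68 mm across, 50 mm high, on the deck; origin under its centre; leave alone
- gel: loose clear gel bottle, 60 mm across, 160 mm high, on the counter; origin under its centre; leave alone
- dish: loose steel bowl, 120 mm across, 45 mm high, on the counter; origin under its centre; leave alone

How it is judged:
By the outcome, as a careful person would: the job done as asked, in the order asked, and still so for the second after the job is handed in, with the robot touching nothing.
It also fails if it takes over 70 s, if anything falls off the work surface, if the arm or the gripper's body presses on something with over 40 N, if the wrist force passes 120 N, or if a joint passes its speed limit or range.

## Working session

There is one attempt and no reset: what is moved stays moved. The work goes in short steps, Python scripts to look and compute and a tool call to move; the robot and the scene stay as the last step left them, time stands still between calls to the robot, and variables do not carry over. Pictures are saved under pics/ and viewed, and the job is handed in when it is done.

Besides the shell and the picture viewer there is one more tool, called after "Emit:" by a JSON object that holds its "api" and its "payload". drive_tool: Moves the arm, as the interface text tells. Its arguments: {"type":"object","properties":{"plan":{"type":"array"},"newtons":{"type":"number"}},"required":["plan"]}

```bash
mkdir -p pics; ls
python3 - <<'E'
from plant import *
import cv2,numpy as np
s=read_state(); print({k:np.round(v,3).tolist() for k,v in s.items()}, grasp_offset)
for n in ["scene","top","wrist"]:
    p=read_camera(n); cv2.imwrite(f"pics/{n}0.png",p["pixels"][:,:,::-1])
    print(n,p["xyz"],p["K"].tolist() if hasattr(p["K"],'tolist') else p["K"],p["attitude"], [k for k in p])
    for l in ["unit","lip","pivot","sweep","sweep_tab","chestpiece_mid","tray","case","cover","bell","gel","dish"]:
        try:
            r=search_frame(p,l); print(l,[(np.round(d["at"],3).tolist(),round(d["p"],2)) for d in r[:3]])
        except Exception as e: print(l,e)
E
```

```text
pics
{'t': 0.0, 'q': [1.179, 0.131, 1.489, 0.0, 1.523, -0.085], 'dq': [0.0, 0.001, 0.0, -0.001, 0.001, -0.0], 'joint_torque': [0.001, -55.984, -49.177, 0.077, 0.035, -0.0], 'tool_pos': [0.181, 0.571, 0.218], 'orientation': [-0.48, -3.104, 0.003], 'force': [-0.498, -0.186, -0.091], 'wrist_torque': [0.004, 0.011, 0.023], 'opening': 0.093} 0.0188
scene [ 1.05546174 -0.8995787   0.80358817] [[373.6589012842751, 0.0, 318.703641824825], [0.0, 373.6589012842751, 196.7357555207556], [0.0, 0.0, 1.0]] [0.97029047 0.25029991 0.41397848] ['pixels', 'K', 'xyz', 'attitude', 'shot']
unit [([0.574, -0.05, 0.065], 0.93)]
lip [([0.574, -0.045, 0.066], 0.55)]
pivot [([0.572, -0.046, 0.062], 0.75)]
sweep [([0.581, 0.102, 0.157], 0.37)]
sweep_tab [([0.582, 0.1, 0.156], 0.76), ([0.574, 0.478, 0.094], 0.39)]
chestpiece_mid [([0.55, 0.024, 0.133], 0.7)]
tray [([0.573, -0.047, 0.058], 0.97), ([0.58, 0.103, 0.156], 0.56)]
case []
cover [([0.574, -0.045, 0.067], 0.66), ([0.55, 0.023, 0.134], 0.45)]
bell [([0.689, 0.241, 0.148], 0.78)]
gel []
dish [([0.584, -0.52, 0.022], 0.79)]
top [0.35801532 0.00224041 1.592
[... 389 characters left out ...]
588, 0.105, 0.153], 0.59), ([0.519, 0.3, 0.144], 0.53)]
chestpiece_mid [([0.546, 0.036, 0.132], 0.62), ([0.596, 0.298, 0.136], 0.42)]
tray [([0.561, 0.043, 0.121], 0.91)]
case [([0.517, 0.299, 0.146], 0.65)]
cover [([0.594, 0.298, 0.133], 0.69)]
bell [([0.675, 0.258, 0.148], 0.58)]
gel [([0.56, 0.483, 0.106], 0.93)]
dish [([0.61, -0.537, 0.024], 0.94)]
wrist [0.11292599 0.59340777 0.38500648] [[354.67975548810983, 0.0, 315.18481476837616], [0.0, 354.67975548810983, 198.82428664854464], [0.0, 0.0, 1.0]] [-0.22734442 -0.16621144  1.2571376 ] ['pixels', 'K', 'xyz', 'attitude', 'shot']
unit []
lip []
pivot []
sweep []
sweep_tab []
chestpiece_mid []
tray []
case []
cover []
bell []
gel []
dish []
```

View pics/scene0.png

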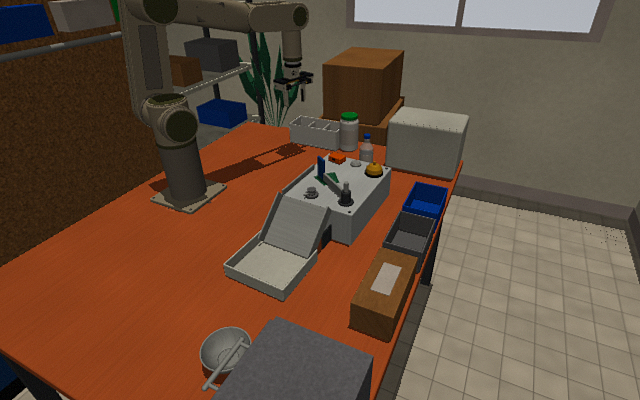

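View pics/top0.png

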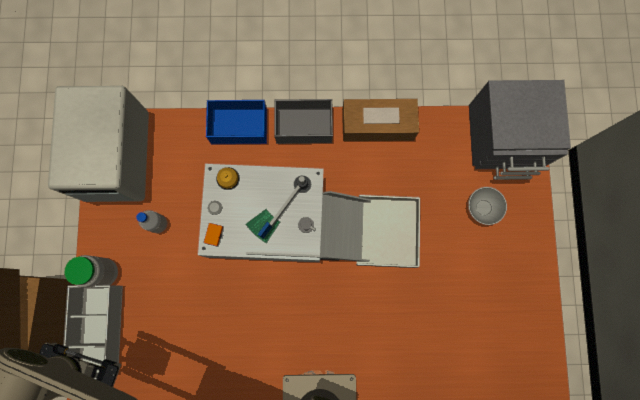

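The scene picture shows the unit mid-table (about 330,195) with the tray toward the camera (270,268). The top picture shows the deck at about (200..324, 165..260), the pivot at (303,183), the tab at (265,230), the chestpiece at (306,225), and the chute and tray to the right. Next I'll fit the unit pose from the deck corners.

```bash
cat > h.py <<'E'
from plant import *
import cv2,numpy as np
from scipy.spatial.transform import Rotation as R
from scipy.optimize import least_squares
def proj(p,X):
    X=np.atleast_2d(X); A=R.from_rotvec(p["attitude"]).as_matrix()
    c=(X-p["xyz"])@A; c=c*[1,-1,-1]; u=c@np.array(p["K"]).T; return u[:,:2]/u[:,2:]
def ray(p,uv,z):
    A=R.from_rotvec(p["attitude"]).as_matrix(); K=np.array(p["K"])
    d=np.linalg.inv(K)@[uv[0],uv[1],1]; d=A@(d*[1,-1,-1]); t=(z-p["xyz"][2])/d[2]; return p["xyz"]+t*d
def crop(p,x0,y0,w,h,s,name):
    im=np.ascontiguousarray(p["pixels"][y0:y0+h,x0:x0+w,::-1]); cv2.imwrite(name,cv2.resize(im,None,fx=s,fy=s,interpolation=cv2.INTER_CUBIC))
E
python3 - <<'E'
from h import *
p=read_camera("top"); crop(p,190,155,240,125,3.3,"pics/topc1.png")
p=read_camera("scene"); crop(p,220,130,190,170,3.5,"pics/scenec1.png")
E
```

```text
(no output)
```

View pics/topc1.png

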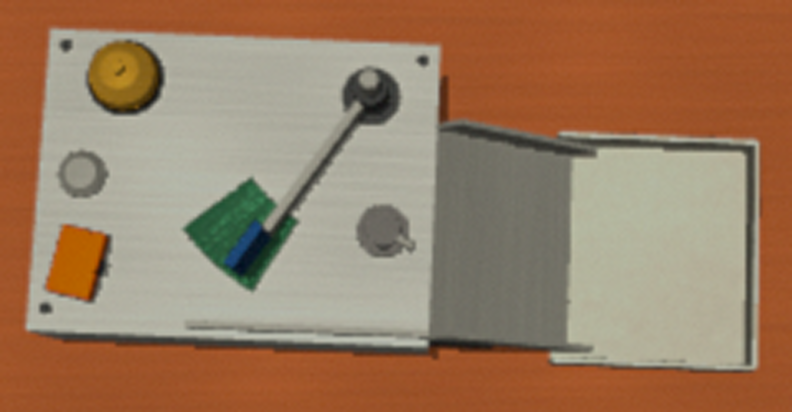

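View pics/scenec1.png

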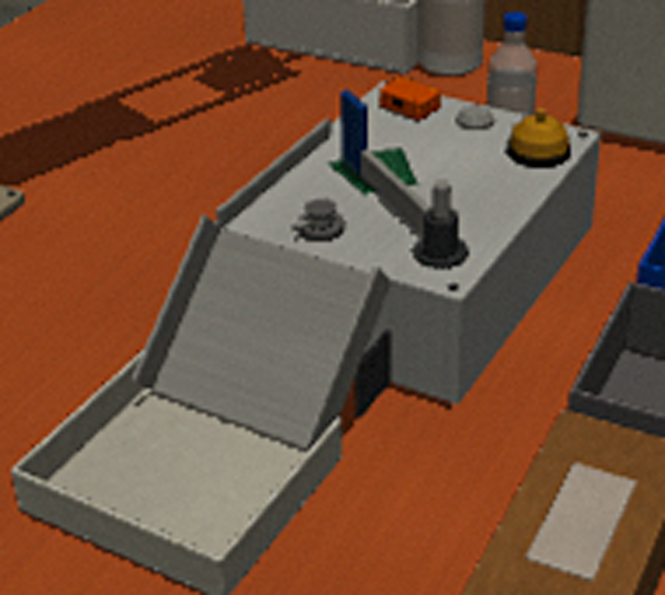

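```bash
cat >> h.py <<'E'
def U(P,pose):
    P=np.atleast_2d(P)/1000.; c,s=np.cos(pose[2]),np.sin(pose[2])
    return np.c_[pose[0]+c*P[:,0]-s*P[:,1],pose[1]+s*P[:,0]+c*P[:,1],P[:,2]]
def invU(W,pose):
    W=np.atleast_2d(W); c,s=np.cos(pose[2]),np.sin(pose[2]); d=W[:,:2]-pose[:2]
    return np.c_[c*d[:,0]+s*d[:,1],-s*d[:,0]+c*d[:,1],W[:,2]]*1000
E
python3 - <<'E'
from h import *
pt=read_camera("top"); ps=read_camera("scene")
ct=np.array([[51,29],[440,44],[27,331],[432,342]])/3.3+[190,155]; Ut=np.array([[50,290,120],[50,-60,120],[-220,290,120],[-220,-60,120]])
cs=np.array([[598,131],[459,297],[375,271],])/3.5+[220,130]; Us=np.array([[50,290,120],[50,-60,120],[-26,-60,120.]])
f=lambda x:np.r_[(proj(pt,U(Ut,x))-ct).ravel(),(proj(ps,U(Us,x))-cs).ravel()]
r=least_squares(f,[0.63,0,0],loss="soft_l1"); print(r.x,np.round(f(r.x),1)); pose=r.x; np.save("pose.npy",pose)
for n,p in (("t",pt),("s",ps)):
    im=np.ascontiguousarray(p["pixels"][:,:,::-1]); 
    im=cv2.resize(im,None,fx=4,fy=4,interpolation=cv2.INTER_CUBIC)
    def pl(P,col):
        q=(proj(p,U(P,pose))*4+2).astype(int); cv2.polylines(im,[q.reshape(-1,1,2)],True,col,1)
    pl([[50,290,120],[50,-60,120],[-220,-60,120],[-220,290,120]],(0,0,255))
    pl([[0,0,120],[0,0,195]],(255,0,255))
    for v,col in ((0.15,(0,255,255)),):
        pass
    cx=im[155*4:280*4,190*4:390*4] if n=="t" else im[130*4:270*4,260*4:410*4]
    cv2.imwrite(f"pics/ov_{n}.png",cx)
# sweep angle & tab
for n,p in (("t",pt),("s",ps)):
    for l in ("sweep_tab","chestpiece_mid","sweep","bell","case","cover"):
        for d in search_frame(p,l)[:2]: print(n,l,round(d["p"],2),np.round(invU(d["at"],pose)[0]),np.round(d["at"],3))
# mask of the blue tab by colour
for n,p in (("t",pt),("s",ps)):
    x=p["pixels"].astype(int); m=(x[...,2]>x[...,0]+40)&(x[...,2]>x[...,1]+30); m=m.copy()
    ys,xs=np.where(m); k=(xs>250)&(xs<340)&(ys>140)&(ys<250); print(n,k.sum(),xs[k].mean(),ys[k].mean(),xs[k].min(),xs[k].max(),ys[k].min(),ys[k].max())
    np.save(f"m_{n}.npy",np.c_[xs[k],ys[k]])
def hull(p,v):
    a=.85-v; e=np.array([-np.cos(a),np.sin(a)]); nn=np.array([-e[1],e[0]])
    return proj(p,U([np.r_[e*r_+nn*t,z] for r_ in(153,197) for t in(-5,5) for z in (126,204)],pose))
for v in np.arange(0,0.5,0.05):
    o=[]
    for n,p in (("t",pt),("s",ps)):
        mk=np.zeros((400,640),np.uint8); cv2.fillConvexPoly(mk,cv2.convexHull(hull(p,v).astype(np.float32)).round().astype(int),1)
        q=np.load(f"m_{n}.npy"); mm=np.zeros_like(mk); mm[q[:,1],q[:,0]]=1
        o.append((mk&mm).sum()/(mk|mm).sum())
    print(round(v,2),np.round(o,2))
E
```

```text
[ 0.66399969  0.03963641 -0.04836233] [-0.3  0.1  0.  -0.2  0.2  0.  -0.8  1.  -0.4  0.2 -0.3  1.1  2.   2. ]
t sweep_tab 0.84 [-79.  62. 152.] [0.588 0.105 0.152]
t chestpiece_mid 0.49 [-122.  -10.  134.] [0.542 0.035 0.134]
t sweep 0.94 [-89.  56. 157.] [0.578 0.1   0.157]
t bell 0.58 [  0. 218. 150.] [0.675 0.257 0.15 ]
t case 0.8 [-160.  254.  146.] [0.516 0.301 0.146]
t cover 0.64 [ -0. 220. 149.] [0.675 0.26  0.149]
t cover 0.54 [-81. 255. 134.] [0.595 0.298 0.134]
s sweep_tab 0.73 [-84.  57. 157.] [0.583 0.101 0.157]
s chestpiece_mid 0.57 [-111.  -22.  132.] [0.552 0.023 0.132]
s sweep 0.59 [-82.  56. 154.] [0.585 0.099 0.154]
s bell 0.7 [ 17. 204. 145.] [0.691 0.243 0.145]
s bell 0.17 [-86. -93.  61.] [ 0.574 -0.05   0.061]
s case 0.47 [-154.  236.  142.] [0.521 0.283 0.142]
s case 0.29 [-88. -95.  64.] [ 0.572 -0.051  0.064]
s cover 0.48 [-73. 246. 132.] [0.602 0.289 0.132]
t 54 262.72222222222223 214.22222222222223 252 268 141 235
s 14 321.0 158.5 318 324 156 161
0.0 [0. 0.]
0.05 [0. 0.]
0.1 [0.   0.01]
0.15 [0.13 0.04]
0.2 [0.3  0.06]
0.25 [0.3  0.07]
0.3 [0.07 0.03]
0.35 [0. 0.]
0.4 [0. 0.]
0.45 [0. 0.]
```

View pics/ov_t.png

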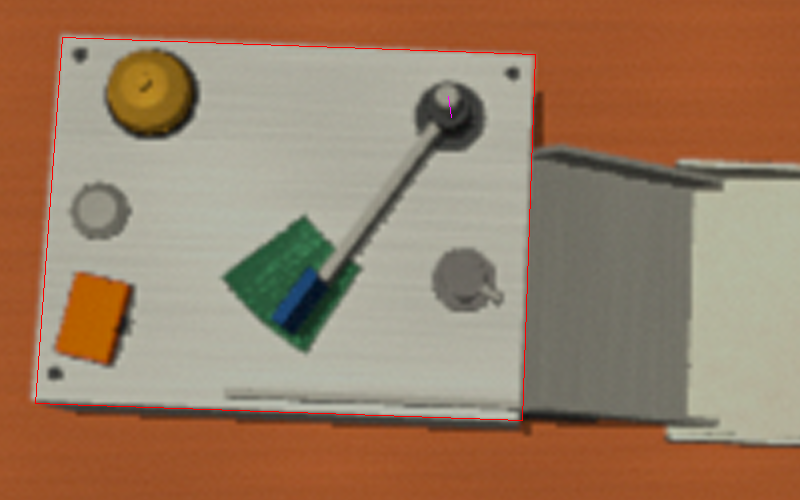

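View pics/ov_s.png

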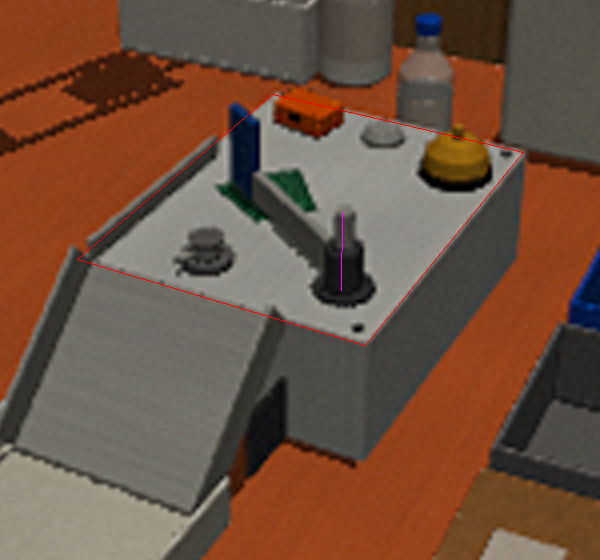

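The overlay matches the deck edges to within about 1 to 2 px. Next I'll refine the arm angle and chestpiece position, and get the current tool axes.

```bash
cat >> h.py <<'E'
import os
pose=np.load("pose.npy") if os.path.exists("pose.npy") else None
def tabh(v,r0=153,r1=197,z0=126,z1=204,w=5):
    a=.85-v; e=np.array([-np.cos(a),np.sin(a)]); nn=np.array([-e[1],e[0]])
    return U([np.r_[e*r_+nn*t,z] for r_ in(r0,r1) for t in(-w,w) for z in (z0,z1)],pose)
def overlay(p,v,fn,x0,y0,w,h,s=4,extra=[]):
    im=cv2.resize(np.ascontiguousarray(p["pixels"][:,:,::-1]),None,fx=s,fy=s,interpolation=cv2.INTER_CUBIC)
    for X,c in ((tabh(v),(0,255,255)),(tabh(v,8,153,125,155,4),(0,255,0))):
        q=cv2.convexHull((proj(p,X)*s+s/2).astype(np.int32)); cv2.polylines(im,[q],True,c,1)
    for X in extra: cv2.drawMarker(im,tuple((proj(p,X)[0]*s+s/2).astype(int).tolist()),(255,0,255),0,8,1)
    cv2.imwrite(fn,im[y0*s:(y0+h)*s,x0*s:(x0+w)*s])
def fitv(ps):
    best=[]
    data=[]
    for p in ps:
        hsv=cv2.cvtColor(p["pixels"],cv2.COLOR_RGB2HSV); m=((hsv[...,0]>105)&(hsv[...,0]<125)&(hsv[...,1]>150)&(hsv[...,2]>35))
        roi=np.zeros((400,640),np.uint8); a=cv2.convexHull(proj(p,np.vstack([tabh(v,140,205) for v in np.arange(0,1.76,.05)])).astype(np.int32)); cv2.fillConvexPoly(roi,a,1)
        data.append((m&(roi>0)).astype(np.uint8))
    for v in np.arange(0,1.76,0.01):
        t=0
        for p,m in zip(ps,data):
            mk=np.zeros((400,640),np.uint8); cv2.fillConvexPoly(mk,cv2.convexHull((proj(p,tabh(v))*16).astype(np.int32)),1,shift=4)
            t+=(mk&m).sum()/(mk|m).sum()/len(ps)
        best.append((t,v))
    return max(best),[int(m.sum()) for m in data]
E
python3 - <<'E'
from h import *
pt=read_camera("top"); ps=read_camera("scene")
print(fitv([pt]),fitv([ps]),fitv([pt,ps])); v=fitv([pt,ps])[0][1]
for p in (pt,ps):
  for d in masks_of(p,"chestpiece_mid")[:2]:
    ys,xs=np.where(d["mask"]); c=[xs.mean(),ys.mean()]; print("chest",d["p"],len(xs),c,invU(ray(p,c,.132),pose))
overlay(pt,v,"pics/o1t.png",190,155,140,110,5,[U([-117,-16,132],pose)])
overlay(ps,v,"pics/o1s.png",260,130,120,100,5,[U([-117,-16,132],pose)])
s=read_state(); M=R.from_rotvec(s["orientation"]).as_matrix(); print(np.round(M,3),s["tool_pos"])
E
```

```text
((np.float64(0.34285714285714286), np.float64(0.25)), [48]) ((np.float64(0.4635416666666667), np.float64(0.23)), [89]) ((np.float64(0.39177083333333335), np.float64(0.23)), [48, 89])
chest 0.58 200 [np.float64(306.02), np.float64(224.635)] [[-121.70568995  -15.6777404   132.        ]]
chest 0.22 419 [np.float64(281.381861575179), np.float64(209.75417661097853)] [[-80.90661912  57.34204503 132.        ]]
chest 0.57 119 [np.float64(310.9075630252101), np.float64(192.38655462184875)] [[-119.18275578  -15.39166971  132.        ]]
[[-0.953  0.302 -0.   ]
 [ 0.302  0.953  0.   ]
 [ 0.     0.    -1.   ]] [0.18118079 0.57200244 0.21864527]
```

View pics/o1t.png

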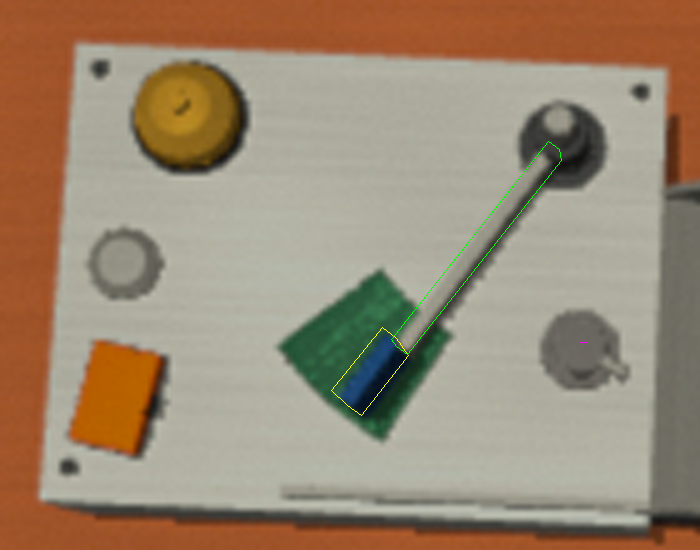

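View pics/o1s.png

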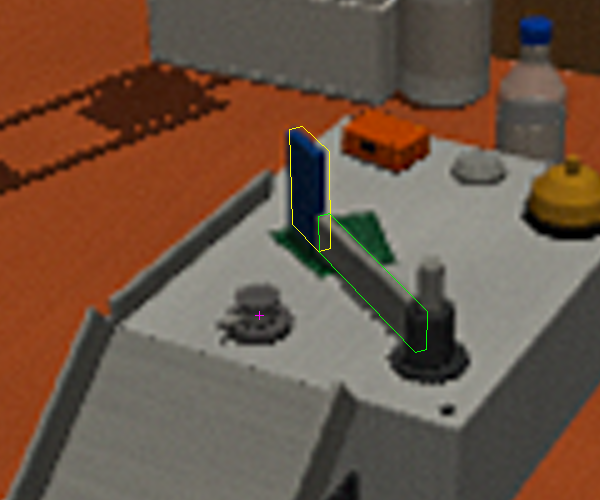

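Emit:
{"api": "drive_tool", "payload": {"plan": [{"claw": 1, "linear": [0, 0, -3], "angular": [0, 0, 0]}, {"claw": 1, "linear": [0, 0, -4], "angular": [0, 0, 0]}, {"claw": 1, "linear": [0, 0, -3], "angular": [0, 0, 0]}, {"claw": 1, "linear": [0, 0, 0], "angular": [0, 0, 10]}, {"claw": 1, "linear": [0, 0, 0], "angular": [0, 0, 10]}, {"claw": 1, "linear": [0, 0, 0], "angular": [0, 0, 10]}, {"claw": 1, "linear": [0, 0, 0], "angular": [0, 0, 10]}, {"claw": 1, "linear": [0, 0, 0], "angular": [0, 0, 10]}, {"claw": 1, "linear": [0, 0, 0], "angular": [0, 0, 10]}, {"claw": 1, "linear": [0, 0, 0], "angular": [0, 0, 10]}, {"claw": 1, "linear": [0, 0, 0], "angular": [0, 0, 10]}, {"claw": 1, "linear": [0, 0, 0], "angular": [0, 0, 10]}], "newtons": 5}}

```text
t: 4.45
tool_pos: [0.1812, 0.572, 0.3186]
orientation: [-2.54, -1.849, -0.0]
force: [0.5, -0.6, -0.4]
opening: 0.0004
```

Emit:
{"api": "drive_tool", "payload": {"plan": [{"claw": 1, "linear": [0, 0, 0], "angular": [0, 0, 10]}, {"claw": 1, "linear": [0, 0, 0], "angular": [0, 0, 9.5]}, {"claw": 1, "linear": [0, 0, 0], "angular": [0, 0, 0]}]}}

```text
t: 4.82
tool_pos: [0.1812, 0.572, 0.3186]
orientation: [2.812, 1.401, -0.0]
force: [-0.9, -0.4, -1.0]
opening: 0.0004
```

```bash
cat >> h.py <<'E'
def target(v,d,r=175,z=165):
    """TCP pose beside tab: d mm on the parked side (+) or chute side (-)."""
    a=.85-v; e=np.array([-np.cos(a),np.sin(a)]); b=np.array([np.sin(a),np.cos(a)])
    W=U(np.r_[e*r+b*d,z],pose)[0]
    th=np.arctan2(-e[1],-e[0])+pose[2]
    return W,th
def delta(W,th,s=None):
    s=s or read_state(); M=R.from_rotvec(s["orientation"]).as_matrix()
    y=np.arctan2(M[1,1],M[0,1]); dth=np.degrees((th-y+np.pi)%(2*np.pi)-np.pi)
    return np.round(M.T@(W-s["tool_pos"])*100,2), round(-dth,2)
E
python3 - <<'E'
from h import *
s=read_state(); print(np.round(s["q"],2),np.round(s["tool_pos"],3),s["opening"],s["force"])
W,th=target(.25,35,z=320); print(W,delta(W,th))
E
```

```text
[1.18 0.11 1.33 0.   1.7  1.82] [0.181 0.572 0.319] 0.0003973062152109951 [-0.8994954  -0.37390811 -0.96411656]
[0.54564763 0.17321332 0.32      ] (array([-9.9 , 53.11, -0.14]), np.float64(0.13))
```

Emit:
{"api": "drive_tool", "payload": {"plan": [{"claw": 1, "linear": [-0.6, 3.1, 0], "angular": [0, 0, 0]}, {"claw": 1, "linear": [-1, 5.5, 0], "angular": [0, 0, 0]}, {"claw": 1, "linear": [-1, 5.5, 0], "angular": [0, 0, 0]}, {"claw": 1, "linear": [-1, 5.5, 0], "angular": [0, 0, 0]}, {"claw": 1, "linear": [-1, 5.5, 0], "angular": [0, 0, 0]}, {"claw": 1, "linear": [-1, 5.5, 0], "angular": [0, 0, 0]}, {"claw": 1, "linear": [-1, 5.5, 0], "angular": [0, 0, 0]}, {"claw": 1, "linear": [-1, 5.5, 0], "angular": [0, 0, 0]}, {"claw": 1, "linear": [-1, 5.5, 0], "angular": [0, 0, 0]}, {"claw": 1, "linear": [-1, 4, 0], "angular": [0, 0, 0]}, {"claw": 1, "linear": [-0.3, 2, 0], "angular": [0, 0, 0]}, {"claw": 1, "linear": [0, 0, 0], "angular": [0, 0, 0]}]}}

```text
t: 6.32
tool_pos: [0.5455, 0.1724, 0.3183]
orientation: [-2.812, -1.4, 0.001]
force: [-0.3, 0.4, -0.2]
opening: 0.0004
```

Run:
```python
from h import *
s=read_state(); print(np.round(s["q"],2),np.round(s["tool_pos"],3),s["opening"],s["force"])
W,th=target(.25,35,z=165); print(W,delta(W,th))
p=read_camera("wrist"); cv2.imwrite("pics/w1.png",p["pixels"][:,:,::-1])
```

```text
[0.22 0.04 1.41 0.   1.7  0.86] [0.545 0.172 0.318] 0.00038598720446619394 [-0.31231027  0.41041798 -0.23705832]
[0.54564763 0.17321332 0.165     ] (array([ 0.08, -0.03, 15.33]), np.float64(0.09))
```

View pics/w1.png

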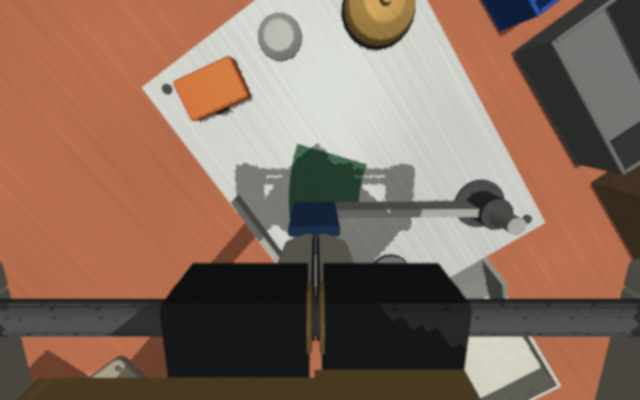

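Run:
```python
from h import *
p=read_camera("wrist"); print(fitv([p])); s=read_state()
overlay(p,.25,"pics/w2.png",200,120,300,180,2.6.__int__(),[s["tool_pos"],target(.25,35)[0]])
```

```text
((np.float64(0.7056253413435282), np.float64(0.23)), [1292])
```

View pics/w2.png

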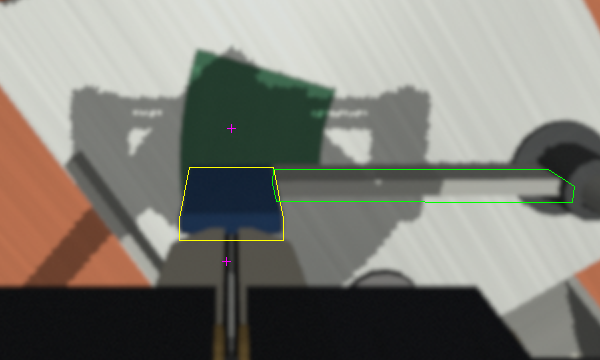

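The wrist overlay agrees: the tab is at v≈0.24, and the descent point is clear on its parked side. Going down now.

Emit:
{"api": "drive_tool", "payload": {"plan": [{"claw": 1, "linear": [0, 0, 3], "angular": [0, 0, 0]}, {"claw": 1, "linear": [0, 0, 4], "angular": [0, 0, 0]}, {"claw": 1, "linear": [0, 0, 4], "angular": [0, 0, 0]}, {"claw": 1, "linear": [0, 0, 3], "angular": [0, 0, 0]}, {"claw": 1, "linear": [0, 0, 1.3], "angular": [0, 0, 0]}, {"claw": 1, "linear": [0, 0, 0], "angular": [0, 0, 0]}]}}

```text
t: 7.18
tool_pos: [0.5444, 0.1737, 0.1654]
orientation: [-2.811, -1.402, 0.002]
force: [-0.1, -0.5, 0.5]
opening: 0.0006
```

Run:
```python
from h import *
s=read_state(); print(np.round(s["tool_pos"],3),s["force"])
W,th=target(.25,12.5,z=165); print(W,delta(W,th))
pt=read_camera("top"); ps=read_camera("scene"); print(fitv([ps]))
crop(ps,260,130,120,100,5,"pics/s3.png")
```

```text
[0.544 0.174 0.165] [-0.05439353 -0.46376808  0.54328606]
[0.53206029 0.15527916 0.165     ] (array([-2.21,  0.13,  0.04]), np.float64(0.16))
((np.float64(0.5364583333333334), np.float64(0.23)), [103])
```

View pics/s3.png

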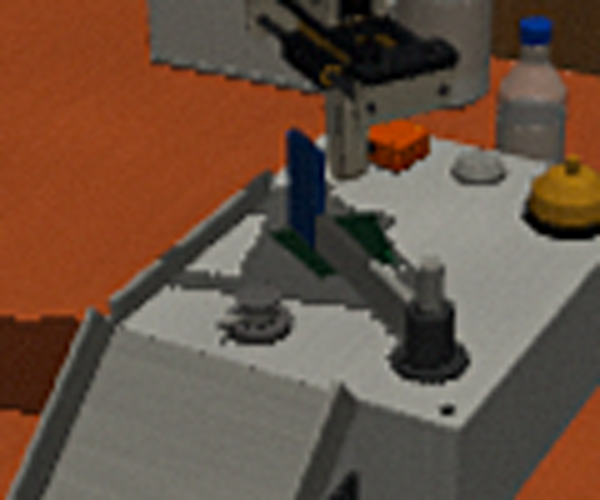

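Emit:
{"api": "drive_tool", "payload": {"plan": [{"claw": 1, "linear": [-0.6, 0.1, 0], "angular": [0, 0, 0]}, {"claw": 1, "linear": [-0.6, 0, 0], "angular": [0, 0, 0]}, {"claw": 1, "linear": [-0.5, 0, 0], "angular": [0, 0, 0]}, {"claw": 1, "linear": [-0.5, 0, 0], "angular": [0, 0, 0]}, {"claw": 1, "linear": [-0.61, -0.03, 0], "angular": [0, 0, -2]}, {"claw": 1, "linear": [-0.61, -0.03, 0], "angular": [0, 0, -2]}, {"claw": 1, "linear": [-0.61, -0.03, 0], "angular": [0, 0, -2]}, {"claw": 1, "linear": [-0.61, -0.03, 0], "angular": [0, 0, -2]}, {"claw": 1, "linear": [-0.61, -0.03, 0], "angular": [0, 0, -2]}]}}

```text
t: 8.4
tool_pos: [0.5147, 0.1297, 0.1658]
orientation: [2.679, 1.641, 0.001]
force: [1.0, 0.6, -0.5]
opening: 0.0008
```

Run:
```python
from h import *
s=read_state(); print(np.round(s["tool_pos"],3),s["force"])
v0=.25+np.radians(10); W,th=target(v0,12.5,z=165); print(v0,W,delta(W,th))
pt=read_camera("top"); ps=read_camera("scene"); pw=read_camera("wrist"); print(fitv([ps]),fitv([pt]),fitv([pw]))
crop(ps,260,130,120,100,5,"pics/s4.png"); cv2.imwrite("pics/w4.png",pw["pixels"][:,:,::-1])
```

```text
[0.515 0.13  0.166] [ 0.96939094  0.58590159 -0.47789401]
0.424532925199433 [0.51398359 0.13061125 0.165     ] (array([ 0.05, -0.11,  0.08]), np.float64(0.13))
((np.float64(0.5974025974025974), np.float64(0.45)), [138]) ((np.float64(0.0), np.float64(1.75)), [0]) ((np.float64(0.0001397233477714126), np.float64(0.25)), [1])
```

View pics/s4.png

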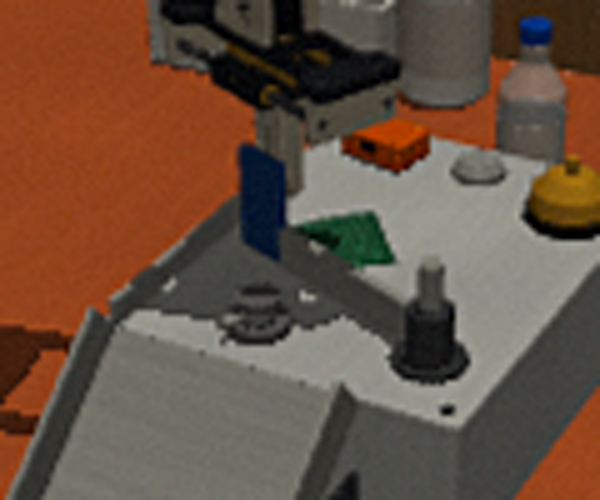

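View pics/w4.png

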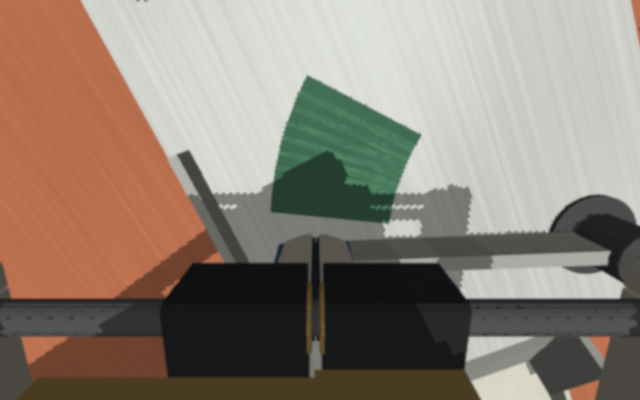

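The fingertip sits on the tab (forces about 1 N) and the arm has swung to v≈0.45. Continuing along the arc.

Emit:
{"api": "drive_tool", "payload": {"plan": [{"claw": 1, "linear": [-0.61, -0.03, 0], "angular": [0, 0, -2]}, {"claw": 1, "linear": [-0.61, -0.03, 0], "angular": [0, 0, -2]}, {"claw": 1, "linear": [-0.61, -0.03, 0], "angular": [0, 0, -2]}, {"claw": 1, "linear": [-0.61, -0.03, 0], "angular": [0, 0, -2]}, {"claw": 1, "linear": [-0.61, -0.03, 0], "angular": [0, 0, -2]}, {"claw": 1, "linear": [-0.61, -0.03, 0], "angular": [0, 0, -2]}, {"claw": 1, "linear": [-0.61, -0.03, 0], "angular": [0, 0, -2]}, {"claw": 1, "linear": [-0.61, -0.03, 0], "angular": [0, 0, -2]}, {"claw": 1, "linear": [-0.61, -0.03, 0], "angular": [0, 0, -2]}, {"claw": 1, "linear": [-0.61, -0.03, 0], "angular": [0, 0, -2]}, {"claw": 1, "linear": [-0.61, -0.03, 0], "angular": [0, 0, -2]}, {"claw": 1, "linear": [-0.61, -0.03, 0], "angular": [0, 0, -2]}]}}

```text
t: 10.05
tool_pos: [0.4915, 0.0614, 0.1658]
orientation: [2.28, 2.161, 0.001]
force: [2.5, 2.4, 0.0]
opening: 0.0007
```

Run:
```python
from h import *
s=read_state(); print(np.round(s["tool_pos"],3),s["force"])
v0=.25+np.radians(34); W,th=target(v0,12.5,z=165); print(v0,W,delta(W,th))
ps=read_camera("scene"); print(fitv([ps]))
crop(ps,250,130,130,110,5,"pics/s5.png")
```

```text
[0.491 0.061 0.166] [2.46099407 2.42646726 0.03420021]
0.8434119456780721 [0.48995036 0.06172902 0.165     ] (array([ 0.03, -0.16,  0.08]), np.float64(0.1))
((np.float64(0.6621160409556314), np.float64(0.8200000000000001)), [195])
```

View pics/s5.png

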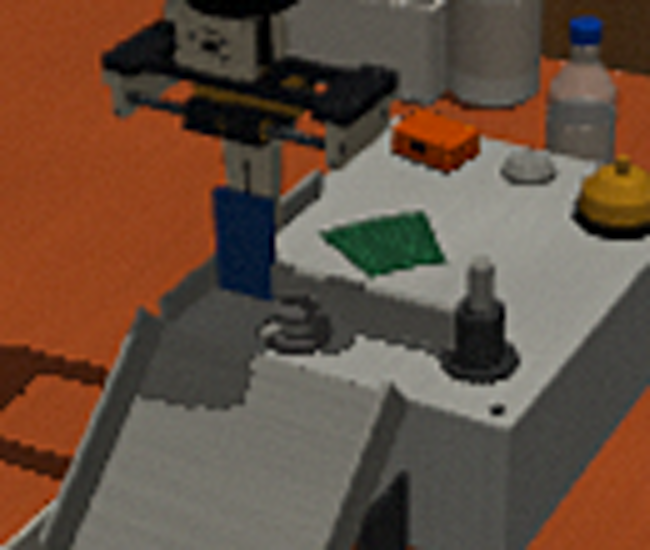

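The blade is now at v≈0.83 and sweeping the chestpiece (crop 295,325) toward the lip, still clear of the fingers.

Emit:
{"api": "drive_tool", "payload": {"plan": [{"claw": 1, "linear": [-0.61, -0.08, 0], "angular": [0, 0, -2]}, {"claw": 1, "linear": [-0.61, -0.08, 0], "angular": [0, 0, -2]}, {"claw": 1, "linear": [-0.61, -0.03, 0], "angular": [0, 0, -2]}, {"claw": 1, "linear": [-0.61, -0.03, 0], "angular": [0, 0, -2]}, {"claw": 1, "linear": [-0.61, -0.03, 0], "angular": [0, 0, -2]}, {"claw": 1, "linear": [-0.61, -0.03, 0], "angular": [0, 0, -2]}, {"claw": 1, "linear": [-0.61, -0.03, 0], "angular": [0, 0, -2]}, {"claw": 1, "linear": [-0.61, -0.03, 0], "angular": [0, 0, -2]}, {"claw": 1, "linear": [-0.61, -0.03, 0], "angular": [0, 0, -2]}, {"claw": 1, "linear": [-0.61, -0.03, 0], "angular": [0, 0, -2]}, {"claw": 1, "linear": [-0.61, -0.03, 0], "angular": [0, 0, -2]}, {"claw": 1, "linear": [-0.61, -0.03, 0], "angular": [0, 0, -2]}]}}

```text
t: 11.6
tool_pos: [0.4968, -0.0111, 0.1656]
orientation: [-1.781, -2.588, -0.0]
force: [-0.5, 1.0, 0.7]
opening: 0.0003
```

Run:
```python
from h import *
s=read_state(); print(np.round(s["tool_pos"],3),s["force"])
v0=.25+np.radians(58); W,th=target(v0,12.5,z=165); print(v0,W,delta(W,th))
ps=read_camera("scene"); print(fitv([ps]))
crop(ps,230,140,140,120,5,"pics/s6.png")
```

```text
[ 0.497 -0.011  0.166] [-0.52195239  1.00789441  0.6644548 ]
1.2622909661567112 [ 0.49601184 -0.01097322  0.165     ] (array([ 0.04, -0.07,  0.06]), np.float64(0.06))
((np.float64(0.7272727272727273), np.float64(1.28)), [248])
```

View pics/s6.png

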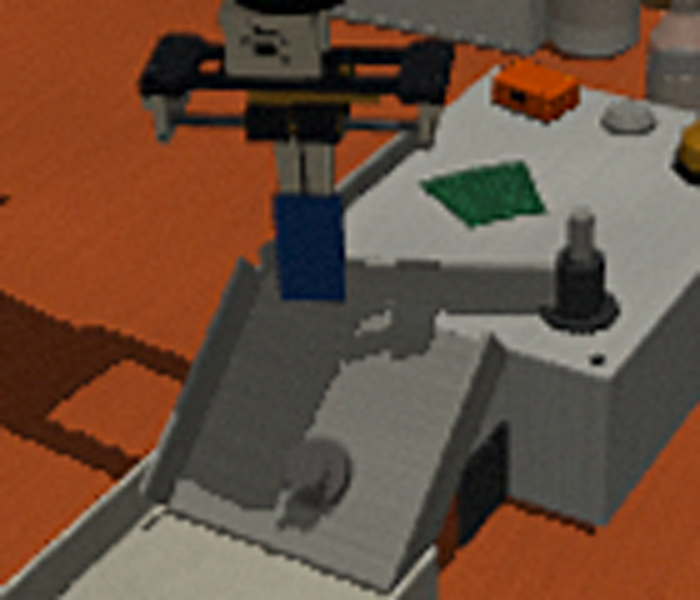

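The chestpiece has gone over the lip and is sliding down the chute (crop 315,475). I'll back the finger off, raise it and check the tray.

Emit:
{"api": "drive_tool", "payload": {"plan": [{"claw": 1, "linear": [0.8, 0, 0], "angular": [0, 0, 0]}, {"claw": 1, "linear": [1.2, 0, 0], "angular": [0, 0, 0]}, {"claw": 1, "linear": [0, 0, -2], "angular": [0, 0, 0]}, {"claw": 1, "linear": [0, 0, -4], "angular": [0, 0, 0]}, {"claw": 1, "linear": [0, 0, -3], "angular": [0, 0, 0]}, {"claw": 1, "linear": [0, 0, 0], "angular": [0, 0, 0]}]}}

```text
t: 12.4
tool_pos: [0.4909, 0.0082, 0.2586]
orientation: [1.778, 2.584, 0.004]
force: [0.2, -0.4, -0.7]
opening: 0.0005
```

Run:
```python
from h import *
s=read_state(); print(np.round(s["tool_pos"],3),s["force"])
ps=read_camera("scene"); pw=read_camera("wrist"); print(fitv([ps]),fitv([pw])); v=fitv([ps])[0][1]
for vv in (v,):
    W,th=target(vv,-35,z=255); print(v,W,delta(W,th))
crop(ps,210,140,160,160,4,"pics/s7.png")
for d in search_frame(ps,"chestpiece_mid")[:2]: print(round(d["p"],2),np.round(invU(d["at"],pose)[0]))
overlay(pw,v,"pics/w7.png",0,0,640,400,1)
```

```text
[0.491 0.008 0.259] [ 0.16944784 -0.43137696 -0.69790005]
((np.float64(0.6803519061583577), np.float64(1.28)), [232]) ((np.float64(0.11546685673556664), np.float64(1.1300000000000001)), [324])
1.28 [ 0.51462532 -0.05802269  0.255     ] (array([-7.08,  0.  ,  0.01]), np.float64(-0.93))
0.53 [-106. -191.   36.]
```

View pics/s7.png

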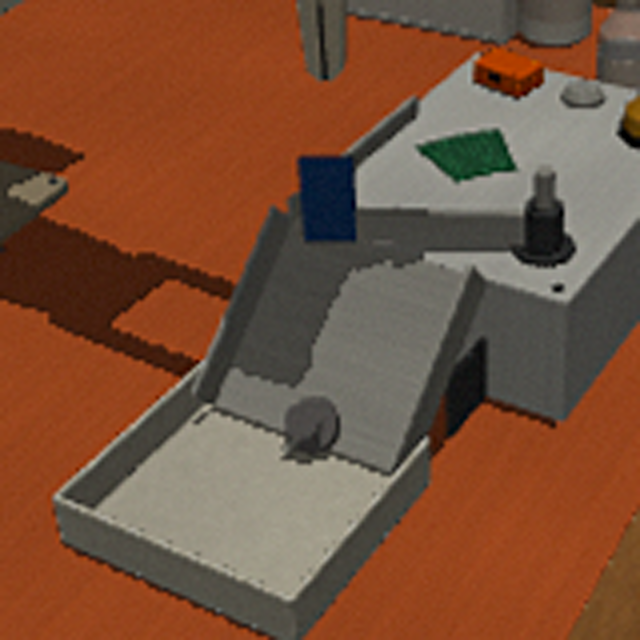

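View pics/w7.png

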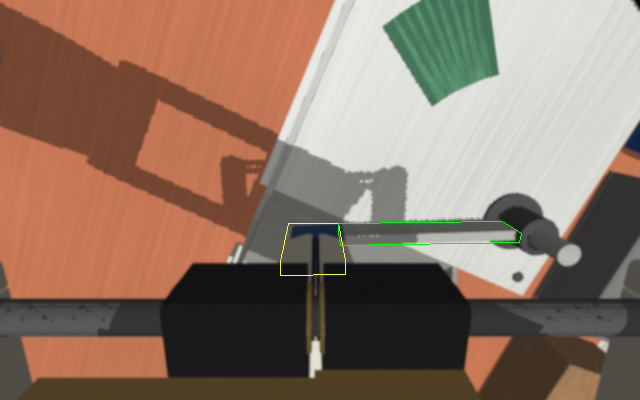

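The chestpiece is at the foot of the chute (crop 310,425) and may still be moving. I'll let some time pass and look again.

Emit:
{"api": "drive_tool", "payload": {"plan": [{"claw": 1, "linear": [0, 0, 0], "angular": [0, 0, 0]}, {"claw": 1, "linear": [0, 0, 0], "angular": [0, 0, 0]}, {"claw": 1, "linear": [0, 0, 0], "angular": [0, 0, 0]}, {"claw": 1, "linear": [0, 0, 0], "angular": [0, 0, 0]}]}}

```text
t: 13.05
tool_pos: [0.4895, 0.0074, 0.2555]
orientation: [-1.781, -2.587, 0.0]
force: [0.1, -1.4, 0.2]
opening: 0.0004
```

Run:
```python
from h import *
ps=read_camera("scene"); pt=read_camera("top")
crop(ps,220,210,110,100,6,"pics/s8.png"); crop(pt,290,170,150,110,5,"pics/t8.png")
for p in (ps,pt):
  for d in search_frame(p,"chestpiece_mid")[:2]: print(round(d["p"],2),np.round(invU(d["at"],pose)[0]))
  for d in masks_of(p,"chestpiece_mid")[:1]:
    ys,xs=np.where(d["mask"]);print(xs.mean(),ys.mean(),invU(ray(p,[xs.mean(),ys.mean()],.02),pose))
```

```text
0.64 [-106. -188.   34.]
287.47058823529414 245.890756302521 [[-116.60392814 -176.02981586   20.        ]]
0.53 [-112. -181.   36.]
361.57471264367814 228.58620689655172 [[-113.86910642 -185.7171278    20.        ]]
```

View pics/s8.png

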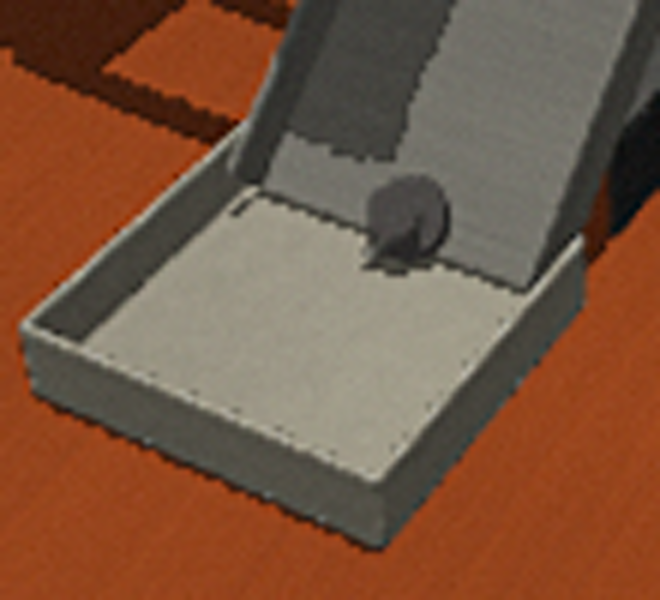

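View pics/t8.png

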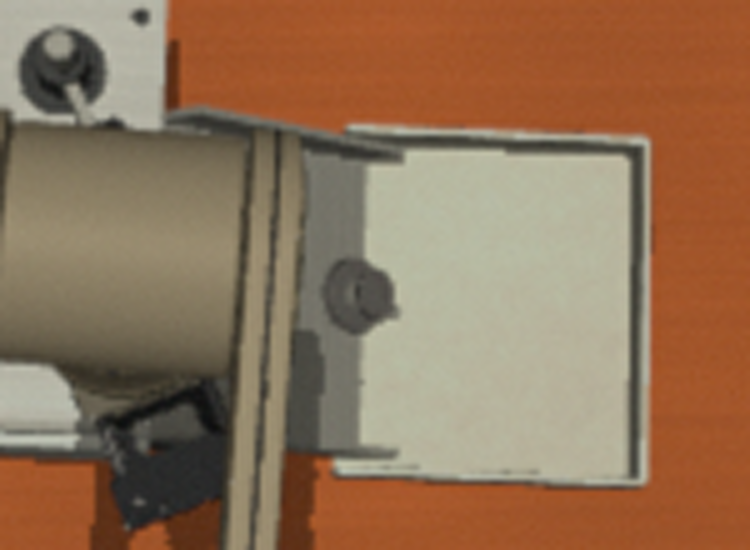

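Run:
```python
from h import *
pt=read_camera("top"); ps=read_camera("scene")
for n,q in (("nearR outer",(650,138)),("nearL outer",(648,485)),("farR start",(348,126)),("farL start",(335,470)),("R inner far-y rim",(630,152)),("footR",(363,165)),("footL",(358,455)),("disc c",(356,296))):
    uv=np.array(q)/5+[290,170]
    print(n,[np.round(invU(ray(pt,uv,z),pose)[0],0) for z in (.006,.03,.051)])
for n,q in (("left",(25,325)),("front",(380,485)),("right",(583,240)),("farleft",(243,122)),("foot L",(262,190)),("foot R",(522,290))):
    uv=np.array(q)/6+[220,210]
    print(n,[np.round(invU(ray(ps,uv,z),pose)[0],0) for z in (.006,.03,.051)])
for d in search_frame(ps,"tray")[:2]+search_frame(pt,"tray")[:2]: print(round(d["p"],2),np.round(invU(d["at"],pose)[0]))
crop(ps,265,225,50,40,14,"pics/s9.png")
crop(pt,340,210,50,40,14,"pics/t9.png")
```

```text
nearR outer [array([  -7., -370.,    6.]), array([ -11., -365.,   30.]), array([ -15., -361.,   51.])]
nearL outer [array([-225., -369.,    6.]), array([-227., -365.,   30.]), array([-228., -360.,   51.])]
farR start [array([  -6., -178.,    6.]), array([ -11., -176.,   30.]), array([ -15., -175.,   51.])]
farL start [array([-223., -175.,    6.]), array([-224., -173.,   30.]), array([-225., -172.,   51.])]
R inner far-y rim [array([ -16., -357.,    6.]), array([ -21., -353.,   30.]), array([ -24., -349.,   51.])]
footR [array([ -31., -188.,    6.]), array([ -35., -186.,   30.]), array([ -39., -184.,   51.])]
footL [array([-213., -189.,    6.]), array([-215., -187.,   30.]), array([-216., -185.,   51.])]
disc c [array([-114., -186.,    6.]), array([-117., -184.,   30.]), array([-120., -182.,   51.])]
left [array([-252., -327.,    6.]), array([-232., -345.,   30.]), array([-214., -360.,   51.])]
front [array([ -30., -331.,    6.]), array([ -16., -349.,   30.]), array([  -3., -364.,   51.])]
right [array([ -31., -135.,    6.]), array([ -17., -158.,   30.]), array([  -4., -179.,   51.])]
farleft [array([-255., -138.,    6.]), array([-234., -161.,   30.]), array([-216., -182.,   51.])]
foot L [array([-208., -182.,    6.]), array([-189., -204.,   30.]), array([-172., -223.,   51.])]
foot R [array([ -40., -184.,    6.]), array([ -25., -206.,   30.]), array([ -13., -225.,   51.])]
0.65 [-89. -85.  62.]
0.61 [-96.  54. 120.]
```

View pics/s9.png

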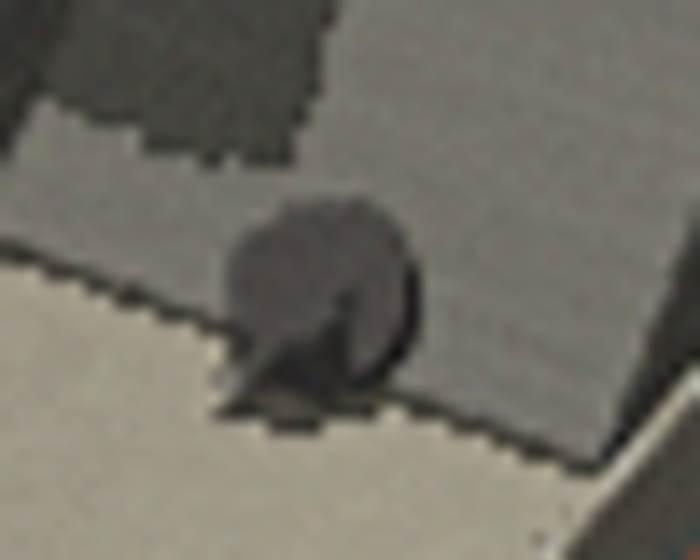

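View pics/t9.png

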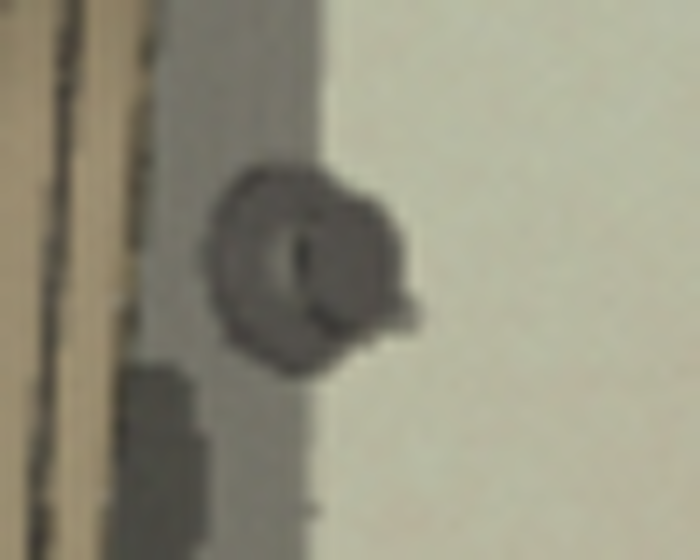

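Emit:
{"api": "drive_tool", "payload": {"plan": [{"claw": 1, "linear": [-1.6, 0, 0], "angular": [0, 0, 0]}, {"claw": 1, "linear": [-2.5, 0, 0], "angular": [0, 0, 0]}, {"claw": 1, "linear": [-2, 0, 0], "angular": [0, 0, 0]}, {"claw": 1, "linear": [-1, 0, 0], "angular": [0, 0, 0]}, {"claw": 1, "linear": [0, 0, 0], "angular": [0, 0, 0]}]}}

```text
t: 14.18
tool_pos: [0.515, -0.0596, 0.2554]
orientation: [-1.783, -2.586, 0.0]
force: [0.5, 0.1, -0.2]
opening: 0.0003
```

Run:
```python
from h import *
s=read_state(); print(np.round(s["tool_pos"],3),s["force"],s["t"],np.round(s["q"],2))
ps=read_camera("scene"); v=fitv([ps])[0]; print(v)
W,th=target(1.28,-33,z=165); print(W,delta(W,th))
for d in masks_of(ps,"chestpiece_mid")[:1]:
    ys,xs=np.where(d["mask"]);print(xs.mean(),ys.mean(),len(xs))
crop(ps,210,140,160,160,4,"pics/s10.png")
crop(ps,265,225,50,40,14,"pics/s10b.png")
```

```text
[ 0.515 -0.06   0.255] [ 0.46992021  0.1253521  -0.18293774] 14.175 [-0.21 -0.1   1.66  0.    1.59 -0.58]
(np.float64(0.6862170087976539), np.float64(1.28))
[ 0.51388044 -0.05616658  0.165     ] (array([0.3 , 0.01, 9.05]), np.float64(-0.99))
287.251497005988 246.00598802395209 167
```

View pics/s10.png

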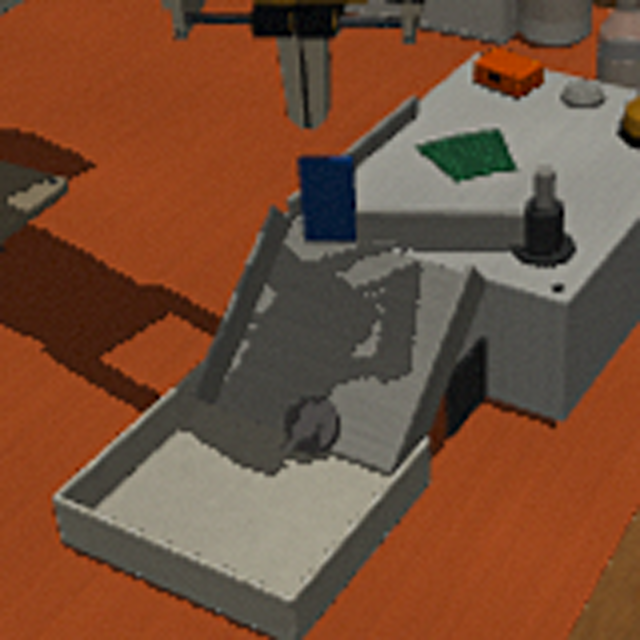

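View pics/s10b.png

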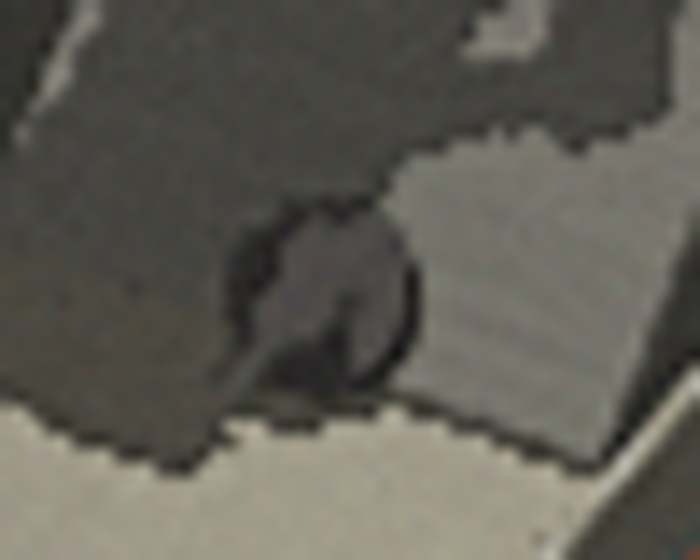

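The chestpiece hasn't moved: it rests at the chute foot with its stem on the tray floor (crop 310,425 in both pictures). The arm can't reach it there and the hand mustn't touch it. Now down on the chute side to push the arm back.

Emit:
{"api": "drive_tool", "payload": {"plan": [{"claw": 1, "linear": [0, 0, 2], "angular": [0, 0, -1]}, {"claw": 1, "linear": [0, 0, 3], "angular": [0, 0, 0]}, {"claw": 1, "linear": [0, 0, 2.5], "angular": [0, 0, 0]}, {"claw": 1, "linear": [0, 0, 1.5], "angular": [0, 0, 0]}, {"claw": 1, "linear": [0.6, 0, 0], "angular": [0, 0, 0]}, {"claw": 1, "linear": [0.6, 0, 0], "angular": [0, 0, 0]}, {"claw": 1, "linear": [0.6, 0, 0], "angular": [0, 0, 0]}, {"claw": 1, "linear": [0.5, 0, 0], "angular": [0, 0, 0]}, {"claw": 1, "linear": [0.61, -0.03, 0], "angular": [0, 0, 2]}, {"claw": 1, "linear": [0.61, -0.03, 0], "angular": [0, 0, 2]}]}}

```text
t: 15.52
tool_pos: [0.5017, -0.0262, 0.1663]
orientation: [1.849, 2.538, 0.001]
force: [-0.2, -1.5, 1.0]
opening: 0.0003
```

Run:
```python
from h import *
s=read_state(); print(np.round(s["tool_pos"],3),s["force"])
v0=1.28-np.radians(4); W,th=target(v0,-12.5,z=165); print(v0,W,delta(W,th))
ps=read_camera("scene"); pw=read_camera("wrist"); print(fitv([ps]),fitv([pw]))
overlay(pw,v0,"pics/w11.png",0,0,640,400,1)
crop(ps,230,140,140,120,5,"pics/s11.png")
```

```text
[ 0.502 -0.026  0.166] [-0.17295187 -1.50824225  1.02826625]
1.2101868299202267 [ 0.50127394 -0.02595002  0.165     ] (array([ 0.04, -0.03,  0.13]), np.float64(-0.01))
((np.float64(0.34226190476190477), np.float64(1.18)), [115]) ((np.float64(0.79136400322841), np.float64(1.19)), [5974])
```

View pics/s11.png

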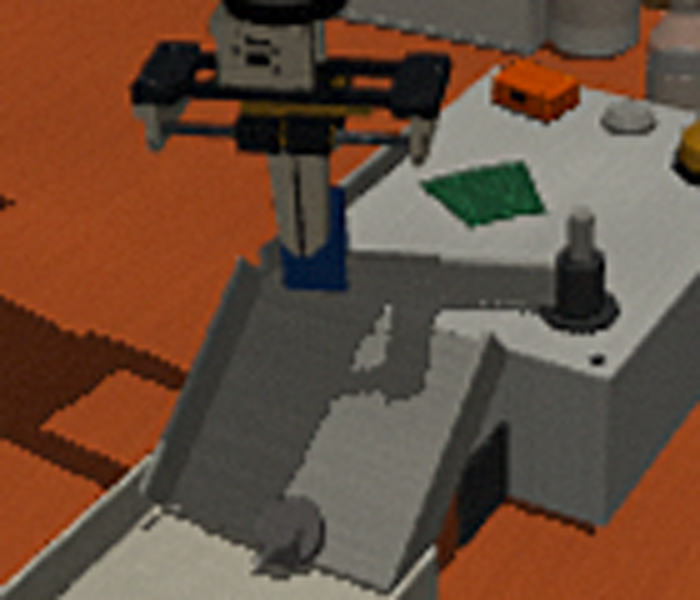

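View pics/w11.png

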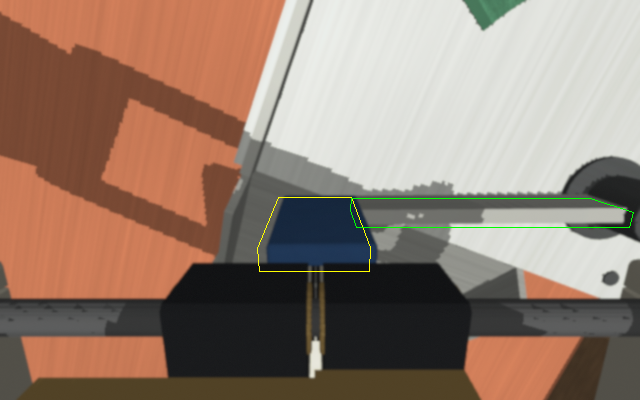

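The finger bears on the chute-side face, with v≈1.2 and falling. About 59° more to go.

Emit:
{"api": "drive_tool", "payload": {"plan": [{"claw": 1, "linear": [0.61, -0.03, 0], "angular": [0, 0, 2]}, {"claw": 1, "linear": [0.61, -0.03, 0], "angular": [0, 0, 2]}, {"claw": 1, "linear": [0.61, -0.03, 0], "angular": [0, 0, 2]}, {"claw": 1, "linear": [0.61, -0.03, 0], "angular": [0, 0, 2]}, {"claw": 1, "linear": [0.61, -0.03, 0], "angular": [0, 0, 2]}, {"claw": 1, "linear": [0.61, -0.03, 0], "angular": [0, 0, 2]}, {"claw": 1, "linear": [0.61, -0.03, 0], "angular": [0, 0, 2]}, {"claw": 1, "linear": [0.61, -0.03, 0], "angular": [0, 0, 2]}, {"claw": 1, "linear": [0.61, -0.03, 0], "angular": [0, 0, 2]}, {"claw": 1, "linear": [0.61, -0.03, 0], "angular": [0, 0, 2]}, {"claw": 1, "linear": [0.61, -0.03, 0], "angular": [0, 0, 2]}, {"claw": 1, "linear": [0.61, -0.03, 0], "angular": [0, 0, 2]}]}}

```text
t: 17.12
tool_pos: [0.4891, 0.0453, 0.1658]
orientation: [2.336, 2.1, -0.0]
force: [-1.2, -0.5, -0.6]
opening: 0.0004
```

Run:
```python
from h import *
s=read_state(); print(np.round(s["tool_pos"],3),s["force"])
v0=1.28-np.radians(28); W,th=target(v0,-12.5,z=165); print(v0,W,delta(W,th))
pw=read_camera("wrist"); print(fitv([pw]))
```

```text
[0.489 0.045 0.166] [-1.2162382  -0.46640906 -0.59665734]
0.7913078094415877 [0.48866591 0.04590675 0.165     ] (array([ 0.05, -0.05,  0.08]), np.float64(0.04))
((np.float64(0.8022272910237488), np.float64(0.78)), [5992])
```

Emit:
{"api": "drive_tool", "payload": {"plan": [{"claw": 1, "linear": [0.61, -0.03, 0], "angular": [0, 0, 2]}, {"claw": 1, "linear": [0.61, -0.03, 0], "angular": [0, 0, 2]}, {"claw": 1, "linear": [0.61, -0.03, 0], "angular": [0, 0, 2]}, {"claw": 1, "linear": [0.61, -0.03, 0], "angular": [0, 0, 2]}, {"claw": 1, "linear": [0.61, -0.03, 0], "angular": [0, 0, 2]}, {"claw": 1, "linear": [0.61, -0.03, 0], "angular": [0, 0, 2]}, {"claw": 1, "linear": [0.61, -0.03, 0], "angular": [0, 0, 2]}, {"claw": 1, "linear": [0.61, -0.03, 0], "angular": [0, 0, 2]}, {"claw": 1, "linear": [0.61, -0.03, 0], "angular": [0, 0, 2]}, {"claw": 1, "linear": [0.61, -0.03, 0], "angular": [0, 0, 2]}, {"claw": 1, "linear": [0.61, -0.03, 0], "angular": [0, 0, 2]}, {"claw": 1, "linear": [0.61, -0.03, 0], "angular": [0, 0, 2]}]}}

```text
t: 18.68
tool_pos: [0.507, 0.1158, 0.1657]
orientation: [2.722, 1.569, -0.001]
force: [-1.0, 0.1, -0.5]
opening: 0.0006
```

Run:
```python
from h import *
s=read_state(); print(np.round(s["tool_pos"],3),s["force"])
v0=1.28-np.radians(52); W,th=target(v0,-12.5,z=165); print(v0,W,delta(W,th))
pw=read_camera("wrist"); print(fitv([pw])); cv2.imwrite("pics/w12.png",pw["pixels"][:,:,::-1])
```

```text
[0.507 0.116 0.166] [-1.03673275  0.07134985 -0.53338281]
0.3724287889629486 [0.50637469 0.11667932 0.165     ] (array([ 0.04, -0.1 ,  0.07]), np.float64(0.07))
((np.float64(0.8042953020134228), np.float64(0.36)), [5992])
```

View pics/w12.png

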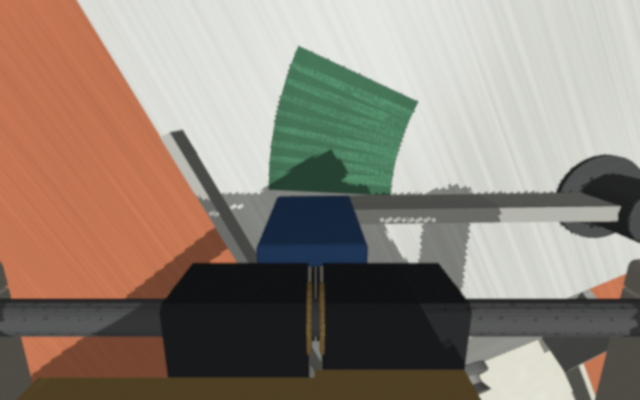

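v≈0.36, with the tab just short of the green patch. About 11° more, then retreat and lift.

Emit:
{"api": "drive_tool", "payload": {"plan": [{"claw": 1, "linear": [0.61, -0.03, 0], "angular": [0, 0, 2]}, {"claw": 1, "linear": [0.61, -0.03, 0], "angular": [0, 0, 2]}, {"claw": 1, "linear": [0.61, -0.03, 0], "angular": [0, 0, 2]}, {"claw": 1, "linear": [0.61, -0.03, 0], "angular": [0, 0, 2]}, {"claw": 1, "linear": [0.61, -0.03, 0], "angular": [0, 0, 2]}, {"claw": 1, "linear": [0.3, 0, 0], "angular": [0, 0, 1]}, {"claw": 1, "linear": [0, 0, 0], "angular": [0, 0, 0]}, {"claw": 1, "linear": [-0.5, 0, 0], "angular": [0, 0, 0]}, {"claw": 1, "linear": [-1.5, 0, 0], "angular": [0, 0, 0]}, {"claw": 1, "linear": [0, 0, -3], "angular": [0, 0, 0]}, {"claw": 1, "linear": [0, 0, -5], "angular": [0, 0, 0]}, {"claw": 1, "linear": [0, 0, -5], "angular": [0, 0, 0]}]}}

```text
t: 20.23
tool_pos: [0.5106, 0.1282, 0.2968]
orientation: [-2.86, -1.301, 0.001]
force: [-0.4, 0.1, 0.6]
opening: 0.0005
```

Emit:
{"api": "drive_tool", "payload": {"plan": [{"claw": 1, "linear": [-3, -3, -2], "angular": [0, 0, 0]}, {"claw": 1, "linear": [-3, -5, 0], "angular": [0, 0, 0]}, {"claw": 1, "linear": [-2, -4, 0], "angular": [0, 0, 0]}, {"claw": 1, "linear": [0, 0, 0], "angular": [0, 0, 0]}, {"claw": 1, "linear": [0, 0, 0], "angular": [0, 0, 0]}]}}

```text
t: 20.85
tool_pos: [0.3687, 0.1472, 0.3158]
orientation: [2.859, 1.301, 0.002]
force: [2.1, 0.2, 0.4]
opening: 0.0006
```

Run:
```python
from h import *
s=read_state(); print(np.round(s["tool_pos"],3),s["force"],s["t"])
pt=read_camera("top"); ps=read_camera("scene"); pw=read_camera("wrist"); print(fitv([ps]),fitv([pt]),fitv([pw]))
crop(ps,210,120,190,180,4,"pics/s13.png"); crop(pt,190,155,240,125,3.3,"pics/t13.png")
for p in (ps,pt):
  for l in ("chestpiece_mid","bell","case","cover","gel","dish"):
    for d in search_frame(p,l)[:1]: print(l,round(d["p"],2),np.round(invU(d["at"],pose)[0]),np.round(d["at"],3))
```

```text
[0.369 0.147 0.316] [2.14578317 0.15316156 0.41921036] 20.85
((np.float64(0.38333333333333336), np.float64(0.16)), [69]) ((np.float64(0.29931972789115646), np.float64(0.17)), [44]) ((np.float64(0.6832267584849976), np.float64(0.18)), [1389])
chestpiece_mid 0.49 [-106. -189.   33.] [ 0.549 -0.144  0.033]
bell 0.49 [ 14. 206. 146.] [0.688 0.244 0.146]
case 0.48 [-152.  237.  141.] [0.524 0.284 0.141]
cover 0.6 [-72. 245. 133.] [0.604 0.288 0.133]
gel 0.79 [-109.  434.   93.] [0.576 0.478 0.093]
dish 0.59 [ -52. -564.   24.] [ 0.585 -0.521  0.024]
chestpiece_mid 0.61 [-111. -176.   34.] [ 0.544 -0.131  0.034]
bell 0.89 [  3. 215. 148.] [0.678 0.254 0.148]
case 0.58 [-158.  253.  146.] [0.519 0.3   0.146]
cover 0.56 [-80. 255. 134.] [0.596 0.299 0.134]
dish 0.78 [ -24. -577.   21.] [ 0.612 -0.536  0.021]
```

View pics/s13.png

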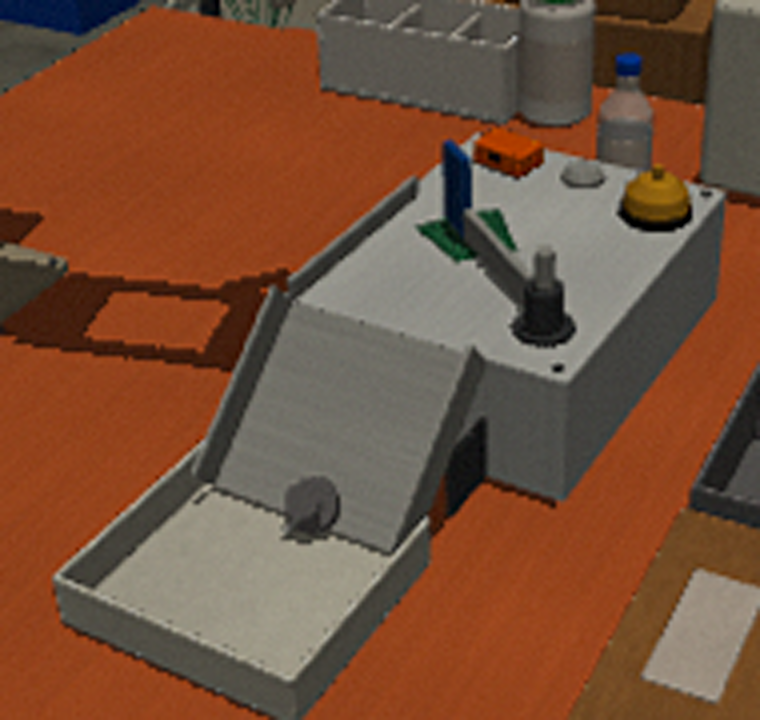

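View pics/t13.png

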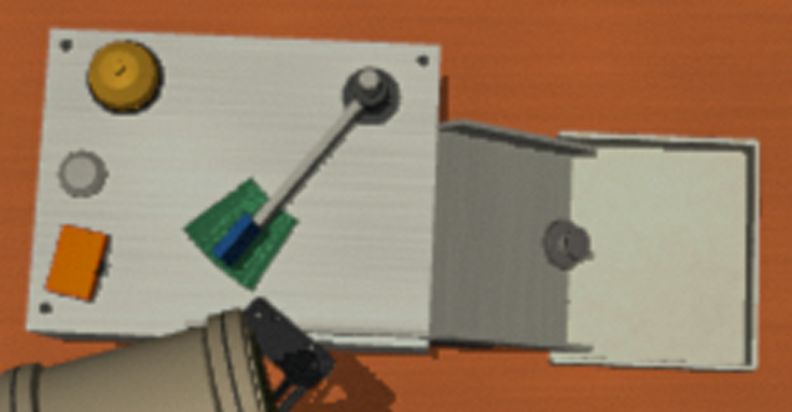

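The arm is parked on the patch (v≈0.17 in all three cameras), the bystanders are where they were, and the hand is clear. Handing in.

Run:
```python
from plant import *
print(close_job())
```

```text
the job is handed in; nothing more can be done
None
```

The chestpiece went over the lip and down the chute, but it stopped leaning at the chute's foot, not flat in the tray. The arm is parked on the green patch, and I handed the job in at about 21 s.

**What I did:** With the fingers shut, I pushed the blue tab on its parked-side face from about 0.25 to 1.28 rad. The chestpiece was already sliding down the chute by then, so I did not go on to 1.55. I then lifted over the tab, pushed it back from the chute side to about 0.17 rad, and moved the hand clear. Force readings taken after each move stayed under about 4 N. Nothing was gripped, and the hand never touched the chestpiece.

**Last checks:**
- **Arm:** the three cameras give 0.16, 0.17 and 0.18 rad, inside the patch range of 0 to 0.33.
- **Bystanders:** the case, cover, bell and dish were found within a few mm of where they started. The gel bottle was found only by the scene camera at the end, so I have just a rough comparison for it; in the picture it looks unmoved.
- **Chestpiece (in doubt):** it lies tilted, with its disc still against the end of the chute and its stem on the tray floor. It did not move over the last 8 s.
    - **Position:** its middle is at about unit y −176 to −190 mm and about 33 mm high, below the tray's rim. By my estimate the tray's inside begins at about y −184 to −188 mm, so the middle is right on that edge.
    - **Why I left it:** the swing arm could not reach it there, and the hand was not allowed to touch it.

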